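# Free a left-hand locking screw and drift out a retaining pin

## Task

The brass retaining pin in the blue hub block has to come out. Slacken its red locking knob by about half a turn (mind, it is a left-hand thread), then push the steel drift rod into the bore until only its yellow end is left outside the block, so that the pin drops out of the far side into the white tray. Leave the knob slack, the drift in the bore and the pin in the tray, and do not knock over the bottle, spray can or jar.

Things in the scene. Friction and masses are not known exactly. Their poses are not given: they have to be found in the camera images.
- fixture: Blue hub block (60 x 60 mm section, 94 long, top 131 mm up) on a pedestal, fixed. Origin on the bench under the crossing of screw and bore axes, z up. A level 22 mm bore runs along fixture y, 90 mm above the bench, from y = -70 mm (drift's side) to the exit at +24 mm. The block is rolled 28 deg about the bore: its upper face leans to fixture -x. Base plate x +-60, y -78 to 0, 12 mm thick.
- knob_grip (a point): Middle of the red round ribbed knob (42 mm diameter, 28 tall, white stripe on its face), on the screw axis; turns with it. Site z points outwards along that axis, 28 deg from vertical: (-0.469, 0, 0.883) in the fixture frame. Tight, it is 60 mm from the bore axis along this; the knob spans 46 to 74 mm, a 32 mm wide boss ends at 40 mm, the block's face is at 30 mm.
- knob (a joint): Turn of the knob, rad: 0 tight (hard stop), up to 4.2 (stop) as it loosens; starts at 0 to 0.5. Left-hand thread: loosens CLOCKWISE as seen facing the knob, moving out 15 mm per turn; anticlockwise only tightens. Takes about 0.12 N m, stays where left. Tight, the screw's tip sits in the pin's groove and blocks it; well clear from 2.2 rad on.
- pin: Brass retaining pin, 20 mm diameter, 32 mm long, with a groove round its middle; starts inside the bore under the screw (hidden). Origin at its centre, its axis is its y axis. 50 g, lies loose in the bore once the screw is slack.
- drift: Drift: straight steel rod, 20 mm diameter, 112 long, last 16 mm painted yellow. Origin at the centre of its tip; y along the rod, yellow end at y = -96 to -112 mm. Lies level and loose in the bore (2 mm play) and on a rest bar (16 mm wide, top 79 mm up, fixture y -70 to -95). Tip starts at fixture y = -20 to -30 mm. 270 g, slides with 2 to 6 N. With only yellow outside, the tip is at y = +26 mm.
- tray: White open tray 110 x 100 mm (fixture x by y), walls 32 mm high and 3 mm thick, fixed on the bench under the exit mouth of the bore. Origin at the centre of its underside, axes roughly those of the fixture.
- oil: White bottle with a red cap, 52 mm diameter, 150 mm tall, loose; origin at its base. Bystander.
- spray: Spray can with a blue band, 56 mm diameter, 170 mm tall, loose; origin at its base. Bystander.
- jar: Glass jar, 70 mm diameter, 90 mm tall, loose; origin at its base. Bystander.
- drift_end (a point): Centre of the flat yellow end face of the drift, where it is pushed.

How it is judged (in metres and radians):
On the way, in this order (a step that is already met when the one before it is completed fails the run):
1. the knob is turned clockwise to 2.1 rad or more, the pin still in the bore (value of joint knob above 2.1 rad and y of pin in the frame of fixture below 0.012 m), for 0.2 s.
2. the pin is out of the far side of the bore with the drift behind it (height (world z) of pin below 0.05 m and y of drift in the frame of fixture above 0.005 m), for 0.2 s.
At the end, for the whole second after the job is handed in: The knob is still at 2.0 rad or more; the pin lies at rest inside the tray (centre within the tray's outline and below 35 mm); the drift lies still in the bore, pushed in to within 10 mm of where its yellow end begins (tip beyond y = +16 mm in the fixture) (value of joint knob above 2 rad and x of pin in the frame of tray between -0.055 and 0.055 m and y of pin in the frame of tray between -0.05 and 0.05 m and height (world z) of pin below 0.035 m and linear speed of each of pin, drift below 0.03 m/s and y of drift in the frame of fixture above 0.016 m and angle between the y axis of drift and the y axis of fixture, either way round below 0.15 rad); the robot touches nothing.
It fails at once if the bottle is knocked over (angle between oil's own z axis and vertical above 0.6 rad).
It fails at once if the spray can is knocked over (angle between spray's own z axis and vertical above 0.6 rad).
It fails at once if the jar is knocked over (angle between jar's own z axis and vertical above 0.6 rad).
It also fails if it takes over 64 s, if anything falls off the work surface, if the arm or the gripper's body presses on something with over 40 N, if the wrist force passes 120 N, or if a joint passes its speed limit or range.

## Robot

A 6-joint arm with a two-finger parallel gripper is mounted at the origin on the work surface. World frame = base frame: x ahead of the robot, y to its left, z up, the work surface at z = 0. Lengths are in mm, angles in rad, forces in N, time in s.
With the tool pointing down it reaches from about 300 to 775 mm from the base axis. Payload 14.6 kg.
Tool frame: the origin (TCP) lies midway between the tips of the shut fingers; the grasp point (between the pads) lies 19 mm behind it; z points along the fingers, y is the line along which they close (so a half turn about z gives the same grasp; the last joint's range is limited). The gripper opens to 94 mm and grips with 3 to 60 N. Pads are 16 mm wide; open, the fingers measure 119 mm over their backs; the gripper's body (75 mm by 177 mm) begins 78 mm behind the grasp point.
Start: joints at [-0.067, 0.3, 1.521, -0, 1.321, -0.067], TCP at [549.99, -0.002, 205.446] pointing down, gripper open.
Joint ranges: [-3.03, 3.03], [-0.79, 2.21], [0.23, 2.52], [-1.04, 4.18], [0, 3.07], [-2.55, 2.55]. Speed limits (rad/s): [2.22, 2.22, 2.57, 3.14, 3.14, 3.14].

## Interface

Orientations are given as [roll, pitch, yaw] about the fixed x, y, z axes, in that order (R = Rz(yaw) Ry(pitch) Rx(roll)).
In Python, from cell import manip, camera gives the robot as it stands.
- The arm moves only by the tool move_arm, never from a script. Its arguments are lists of equal length, an entry for each row: "dp": the shift along the world's x, y, z in mm, a list of three; "rotation": the turn, a rotation vector about the world's x, y, z in rad, a list of three; "hand": the opening, from 0 (shut) to 1 (fully open). A call has 1 to 10 rows; each row shifts and turns the commanded pose from where the row before left it; what a row does not reach is not made up. A row lasts 1/8 s, in which the tool goes at most 62.5 mm and 10.7 degrees, less where a joint would pass 70% of its speed; a pose out of reach is approached as far as the arm can. A call with a gripper value outside its range is refused whole. The fingers move at their own pace and stop on an object; "newtons" is the grip in N (left out, the last holds). Time passes only in rows, so rows that do not move let the fingers close. It gives the time, the measured TCP pose, the force, the opening and the grip force at its end, in the units of the state.
- manip.read_state(): the state, without advancing time (a new reading comes with each control period).
- camera(name): name is "scene" or "side" or "wrist"; returns a dict with "image" (420x560x3 uint8, red, green, blue), "fx", "fy", "cx", "cy" (pixels), "R" (3x3) and "t" (3): a world point X has camera coordinates R X + t; the wrist camera has in their place "mount" (4x4, takes a point from camera to tool coordinates, whose origin is the TCP and whose axes are the flange's). Camera axes: x right, y down, z forward; pixel columns grow to the right and rows downward; lengths in mm; the calibration is good to about 2 mm. A picture is of the moment at which its call begins: read the wrist's pose just before it. There is no depth.
- manip.sign_off(): hands the job in; it is judged then, once.
The state is a dict: "clock": time; "joints": joint angles; "qd": joint speeds; "effort": joint torques, N m; "eef_pos": TCP position; "eef_rot": TCP orientation; "wrist_force": force on the tool from outside, world axes, zero at the start; "moment": the same for the moment, N m; "finger_gap": finger opening in mm; "finger_force": force on a finger pad.
Only numpy, scipy, OpenCV 4.12 (cv2) and the standard library are available. Lean on these libraries where they do the work, as an engineer would, in place of code of your own. Each camera call takes 0.05 s, during which the arm holds its last target. There are 200 camera calls.

## Working session

There is one attempt and no reset: what is moved stays moved. The work goes in short steps, Python scripts to look and compute and a tool call to move; the robot and the scene stay as the last step left them, time stands still between calls to the robot, and variables do not carry over. Pictures are saved under pics/ and viewed, at most 10 in all, crops included, and the job is handed in when it is done.

Besides the shell and the picture viewer there is one more tool, called after "Emit:" in YAML: its name, and indented under it one key for each argument. move_arm: Moves the arm, as the interface text tells. Its arguments: {"type":"object","properties":{"dp":{"type":"array","items":{"type":"array","items":{"type":"number"}}},"rotation":{"type":"array","items":{"type":"array","items":{"type":"number"}}},"hand":{"type":"array","items":{"type":"number"}},"newtons":{"type":"number"}},"required":["dp","rotation","hand"]}

```bash
mkdir -p pics
cat > h.py <<'E'
import numpy as np,cv2
from cell import manip,camera
def snap(n,f):
    c=camera(n); cv2.imwrite(f'pics/{f}.png',cv2.cvtColor(c['image'],cv2.COLOR_RGB2BGR)); return c
def ray(c,u,v):
    R=np.array(c['R']);t=np.array(c['t']);d=R.T@np.array([(u-c['cx'])/c['fx'],(v-c['cy'])/c['fy'],1]);return -R.T@t,d/np.linalg.norm(d)
def plane(c,u,v,z):
    o,d=ray(c,u,v);return o+d*(z-o[2])/d[2]
def proj(c,X):
    p=np.array(c['R'])@X+np.array(c['t']).ravel();return c['fx']*p[0]/p[2]+c['cx'],c['fy']*p[1]/p[2]+c['cy']
def tri(a,b):
    A=np.zeros((3,3));y=np.zeros(3)
    for o,d in(a,b):
        P=np.eye(3)-np.outer(d,d);A+=P;y+=P@o
    return np.linalg.solve(A,y)
E
python3 - <<'E'
from h import *
import pickle
a=snap('scene','a');b=snap('side','b');pickle.dump((a,b),open('ab.pkl','wb'))
for c in(a,b):print(ray(c,280,210),c['fx'])
m=np.hstack([a['image'],b['image']])
E
```

```text
(array([1097.15788451,  627.77043989,  854.22722824]), array([-0.48135494, -0.5840999 , -0.6535478 ])) 469.7295301962796
(array([ 228.51634146, -740.64470571, 1049.33978034]), array([ 0.26074254,  0.59133009, -0.7631134 ])) 506.44535819668494
```

View pics/a.png

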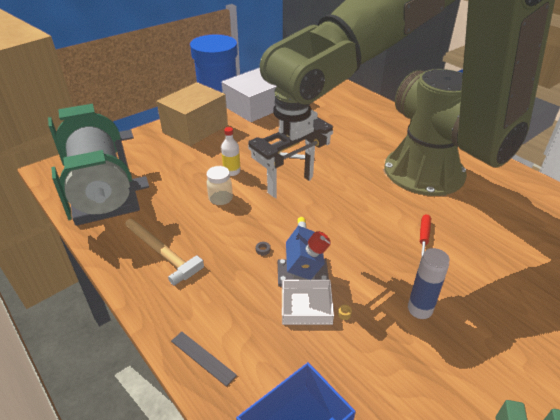

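View pics/b.png

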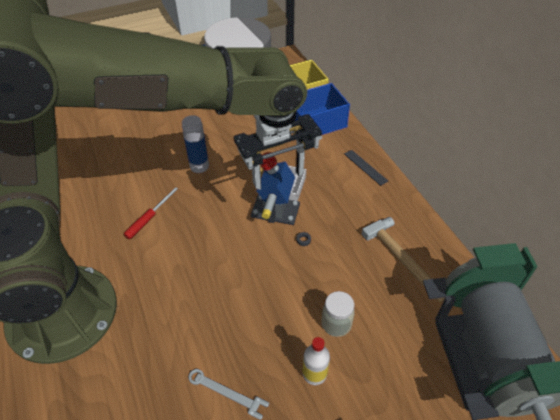

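The scene view shows the knob at about (318,242), the yellow end at (301,222) and the tray at (307,302). In the side view the yellow end is at (267,207) and the knob, partly behind the gripper, at (270,163). The bottle, jar and spray can stand well clear.

Run:
```python
from h import *
import pickle
a,b=pickle.load(open('ab.pkl','rb'))
def blob(c,col,box):
    h=cv2.cvtColor(c['image'],cv2.COLOR_RGB2HSV);x0,y0,x1,y1=box
    m={'r':((h[...,0]<8)|(h[...,0]>172))&(h[...,1]>150)&(h[...,2]>60),'y':(h[...,0]>22)&(h[...,0]<34)&(h[...,1]>130)&(h[...,2]>110),'w':(h[...,1]<45)&(h[...,2]>120),'b':(h[...,0]>105)&(h[...,0]<125)&(h[...,1]>120)}[col]
    n=np.zeros_like(m);n[y0:y1,x0:x1]=m[y0:y1,x0:x1];v,u=np.nonzero(n);
    return n,u.mean(),v.mean(),len(u),(u.min(),v.min(),u.max(),v.max())
ya=blob(a,'y',(290,205,315,235));yb=blob(b,'y',(250,190,285,225))
ra=blob(a,'r',(300,225,335,265));rb=blob(b,'r',(255,150,285,180))
for q in(ya,yb,ra,rb):print(q[1:])
Y=tri(ray(a,*ya[1:3]),ray(b,*yb[1:3]));K=tri(ray(a,*ra[1:3]),ray(b,*rb[1:3]));print(Y,K)
# tray outline
wa=blob(a,'w',(270,270,345,335))
cs,_=cv2.findContours(wa[0].astype('uint8'),0,2);cc=max(cs,key=cv2.contourArea)
ap=cv2.approxPolyDP(cv2.convexHull(cc),4,True)[:,0];print(ap.tolist())
for p in ap:print(p,plane(a,*p,32)[:2].round(),plane(a,*p,0)[:2].round())
for n,c,p in(('oil',a,(230,172)),('jar',a,(220,200)),('spray',a,(423,315)),):print(n,plane(c,*p,0))
for n,c,box in(('A',a,(265,195,360,335)),('B',b,(225,130,325,235))):
    x0,y0,x1,y1=box;cv2.imwrite(f'pics/c{n}.png',cv2.resize(c['image'][y0:y1,x0:x1,::-1],None,fx=4,fy=4,interpolation=2))
A=cv2.imread('pics/cA.png');B=cv2.imread('pics/cB.png');B=cv2.copyMakeBorder(B,0,A.shape[0]-B.shape[0],0,0,0);cv2.imwrite('pics/c.png',np.hstack([A,B]))
print(A.shape,B.shape)
print(manip.read_state())
```

```text
(np.float64(300.7037037037037), np.float64(219.14814814814815), 27, (np.int64(298), np.int64(217), np.int64(304), np.int64(222)))
(np.float64(266.0), np.float64(213.86885245901638), 61, (np.int64(262), np.int64(210), np.int64(270), np.int64(218)))
(np.float64(318.06115107913666), np.float64(242.36330935251797), 278, (np.int64(308), np.int64(232), np.int64(329), np.int64(252)))
(np.float64(268.5652173913044), np.float64(162.8695652173913), 138, (np.int64(261), np.int64(153), np.int64(276), np.int64(169)))
[518.77577779   4.39243031  91.99486472] [576.20339675 122.35773387 138.93256665]
[[325, 276], [332, 323], [283, 323], [278, 272]]
[325 276] [559. 138.] [538. 119.]
[332 323] [637. 242.] [619. 227.]
[283 323] [716. 177.] [701. 159.]
[278 272] [635.  60.] [617.  38.]
oil [ 473.86306541 -370.09819626    0.        ]
jar [ 572.75148792 -277.06522815    0.        ]
spray [447.91679102 340.49213185   0.        ]
(560, 380, 3) (560, 400, 3)
{'clock': 0.1, 'joints': array([-6.65797442e-02,  3.00402020e-01,  1.52151386e+00,  1.37638487e-06,
        1.32071360e+00, -6.65972187e-02]), 'qd': array([-0.00205278, -0.00221854, -0.00203408,  0.00016309,  0.00266142,
       -0.00111076]), 'effort': array([ 1.84928511e-03, -5.32644153e+01, -3.53284299e+01,  7.10431044e-02,
        2.34944851e-02, -7.30603051e-05]), 'eef_pos': array([5.49762570e+02, 2.44003996e-02, 2.04952662e+02]), 'eef_rot': array([-3.14055821e+00, -7.03290695e-05,  1.57081342e+00]), 'wrist_force': array([-0.36660871, -1.05073046, -0.42051375]), 'moment': array([ 0.0237375 ,  0.00415846, -0.00550912]), 'finger_force': 0.0, 'finger_gap': 93.87150133888575}
```

View pics/c.png

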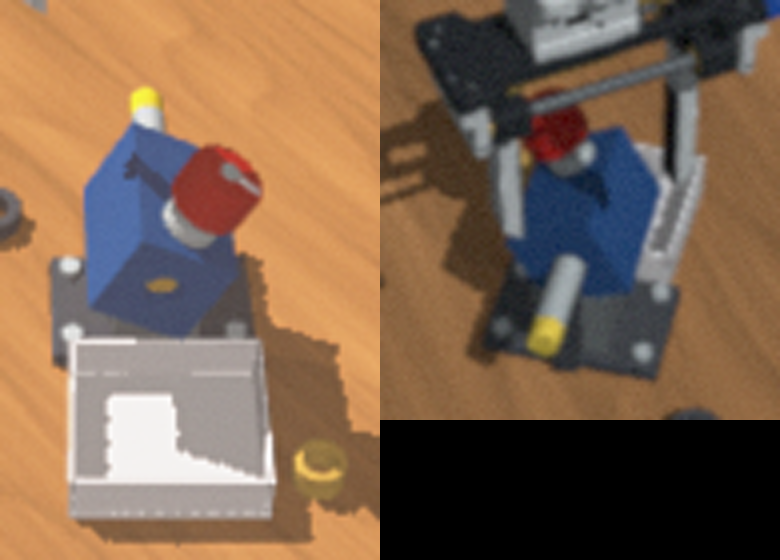

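The crops show the brass pin in the exit mouth at about (305.5,266) in the scene view. The tray rim corners are near (282,280), (330,280), (333,315) and (282,315).

Run:
```python
from h import *
import pickle
a,b=pickle.load(open('ab.pkl','rb'))
E=plane(a,305.5,266.2,90);print('exit',E)
# drift yellow end face centre, side view crop (545,343)->
Yb=plane(b,225+(545-380)/4,130+342/4,92);print('end face',Yb)
for c,pts in((a,((282.5,280),(330,280),(333,315.5),(282,315.5))),):
    for p in pts:print(plane(c,*p,32)[:2].round(1))
# rear block/drift: compute yaw from end->exit
d=(E-Yb)[:2];L=np.linalg.norm(d);d/=L;yaw=np.arctan2(-d[0],d[1]);O=E[:2]-24*d
x=np.array([d[1],-d[0]]);print('len',L,'yaw',yaw,'O',O,'knob pred',O-.469*61*x,90+.883*61)
ax=np.array([*(-.469*x),.883]);print('axis',ax)
for s in(74,):
    X=np.array([*O,90])+ax*s;print(proj(a,X),proj(b,X))
K=np.array([576.2,122.36,138.9]);k=K[:2]-O;print('K in fixture',k@x,k@d)
```

```text
exit [610.25821878 125.41109253  90.        ]
end face [517.66328352  -0.99655173  92.        ]
[642.1  85.6]
[558.2 154.5]
[621.8 229.7]
[705.5 160.7]
len 156.69305844252574 yaw -0.6322135895481089 O [596.07585187 106.04977881] knob pred [572.9963592  122.95575109] 143.863
axis [-0.37835234  0.27714709  0.883     ]
(np.float64(321.74015251274665), np.float64(236.46576530432878)) (np.float64(264.09004692289625), np.float64(157.89351633289124))
K in fixture -25.672506031928886 1.4125285599153883
```

Emit:
move_arm:
  dp:
    - [0,36,0]
    - [0,36,0]
    - [-2,36,0]
    - [0,35,0]
    - [0,0,0]
  rotation:
    - [-0.074,-0.098,0]
    - [-0.074,-0.098,0]
    - [-0.074,-0.098,0]
    - [-0.074,-0.096,0]
    - [0,0,0]
  hand: [1,1,1,1,1]

```text
clock: 0.72
eef_pos: [546.8, 145.8, 204.5]
eef_rot: [2.741, 0.289, 1.517]
wrist_force: [-0.4, -1.1, -0.4]
finger_gap: 93.7
finger_force: 0.0
```

Emit:
move_arm:
  dp:
    - [0,0,0]
    - [0,0,0]
    - [0,0,0]
    - [0,0,0]
    - [0,0,0]
    - [0,0,0]
    - [0,0,0]
    - [0,0,0]
    - [0,0,0]
    - [0,0,0]
  rotation:
    - [-0.06,0.046,0.1435]
    - [-0.06,0.046,0.1435]
    - [-0.06,0.046,0.1435]
    - [-0.06,0.046,0.1435]
    - [-0.06,0.046,0.1435]
    - [-0.06,0.046,0.1435]
    - [-0.06,0.046,0.1435]
    - [-0.06,0.046,0.1435]
    - [0,0,0]
    - [0,0,0]
  hand: [1,1,1,1,1,1,1,1,1,1]

```text
clock: 1.98
eef_pos: [548.1, 142.5, 205.4]
eef_rot: [-2.955, 0.449, 2.908]
wrist_force: [0.8, 0.1, -0.6]
finger_gap: 94.0
finger_force: 0.0
```

```bash
cat >> h.py <<'E'
from scipy.spatial.transform import Rotation as Ro
def wcam(f):
    s=manip.read_state();c=snap('wrist',f)
    Rt=Ro.from_euler('xyz',s['eef_rot']).as_matrix();M=np.array(c['mount'])
    Rw=Rt@M[:3,:3];tw=Rt@M[:3,3]+s['eef_pos']
    c['R']=Rw.T;c['t']=-Rw.T@tw;return s,c
E
python3 - <<'E'
from h import *
import pickle
s,c=wcam('w1');pickle.dump(c,open('w1.pkl','wb'));print(s['clock'],s['joints'],s['eef_pos'],Ro.from_euler('xyz',s['eef_rot']).as_matrix())
print(np.array(c['mount']).round(2))
h=cv2.cvtColor(c['image'],cv2.COLOR_RGB2HSV)
m=(((h[...,0]<8)|(h[...,0]>172))&(h[...,1]>150)&(h[...,2]>60)).astype('uint8')
cs,_=cv2.findContours(m,0,2);k=max(cs,key=cv2.contourArea);print(cv2.minEnclosingCircle(k),cv2.fitEllipse(k))
E
```

```text
1.975 [ 0.37981212  0.21277674  1.70545902 -0.48677753  1.01362793 -0.69704772] [548.07190582 142.50032303 205.38980567] [[-0.8764696   0.30596882  0.37173125]
 [ 0.20882288  0.93728015 -0.27910379]
 [-0.43381338 -0.167      -0.88539085]]
[[  -0.     -0.97   -0.25   70.26]
 [   1.     -0.     -0.      0.18]
 [   0.     -0.25    0.97 -179.13]
 [   0.      0.      0.      1.  ]]
((284.5, 214.7857208251953), 28.82486343383789) ((283.99981689453125, 215.1845245361328), (52.612449645996094, 56.166194915771484), 1.665027141571045)
```

View pics/w1.png

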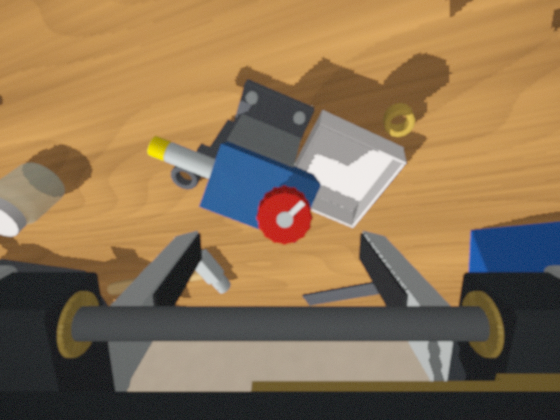

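The wrist view shows the knob face centred at (284,215), the yellow end at (152,148) and the tray to the right at (350,170).

Run:
```python
from h import *
import pickle
c=pickle.load(open('w1.pkl','rb'));a,b=pickle.load(open('ab.pkl','rb'))
h=cv2.cvtColor(c['image'],cv2.COLOR_RGB2HSV)
m=((h[...,0]>22)&(h[...,0]<34)&(h[...,1]>150)&(h[...,2]>130));m[:,200:]=0;m[:120]=0;m[180:]=0
v,u=np.nonzero(m);Y=plane(c,u.mean(),v.mean(),96);print('yellow mid(z96)',Y,len(u))
for s in(74.5,):
  K=plane(c,284.2,215,90+.883*s);print('knob face',K)
  print('scene/side proj',proj(a,K),proj(b,K), 'size mm', 2*28*np.linalg.norm(K-ray(c,284,215)[0])/c['fx'])
d0=K[:2]-Y[:2]
# knob top at fixture (-.469*s, 0), yellow mid at (0,-yl): solve yaw
L=np.linalg.norm(d0);lx=.469*74.5;ly=np.sqrt(L*L-lx*lx)
yaw=np.arctan2(d0[1],d0[0])-np.arctan2(ly,-lx);print('ly',ly,'yaw',yaw)
x=np.array([np.cos(yaw),np.sin(yaw)]);O=K[:2]+lx*x;print('O',O)
ax=np.array([*(-.469*x),.883]);print('axis',ax)
for s in(46,):
  T=np.array([*O,90])+ax*s;print('TCP tgt',T,'delta',T-[548.07,142.5,205.39])
```

```text
yellow mid(z96) [516.78251185  11.87033782  96.        ] 356
knob face [567.42488932 130.87072817 155.7835    ]
scene/side proj (np.float64(323.3596382508532), np.float64(237.27136249188547)) (np.float64(263.18331366772077), np.float64(156.76253935660503)) size mm 42.42924557860806
ly 124.51869240304401 yaw -0.6759180692545803
O [594.68312372 109.01146932]
axis [-0.36588234  0.29341287  0.883     ]
TCP tgt [577.85253604 122.50846136 130.618     ] delta [ 29.78253604 -19.99153864 -74.772     ]
```

Emit:
move_arm:
  dp:
    - [8,-5,-19]
    - [8,-5,-19]
    - [7,-5,-19]
    - [7,-5,-18]
    - [0,0,0]
    - [0,0,0]
    - [0,0,0]
    - [0,0,0]
    - [0,0,0]
    - [0,0,0]
  rotation:
    - [0,0,0]
    - [0,0,0]
    - [0,0,0]
    - [0,0,0]
    - [0,0,0]
    - [0,0,0]
    - [0,0,0]
    - [0,0,0]
    - [0,0,0]
    - [0,0,0]
  hand: [1,1,1,1,1,0.3,0.3,0.3,0.3,0.3]
  newtons: 25

```text
clock: 3.28
eef_pos: [578.0, 123.1, 130.5]
eef_rot: [-2.954, 0.449, 2.912]
wrist_force: [-0.4, -1.0, 1.0]
finger_gap: 47.1
finger_force: 0.0
```

Emit:
move_arm:
  dp:
    - [0,0,0]
    - [0,0,0]
    - [0,0,0]
  rotation:
    - [0,0,0]
    - [0,0,0]
    - [0,0,0]
  hand: [0.3,0.3,0.3]

```text
clock: 3.65
eef_pos: [577.9, 122.9, 130.5]
eef_rot: [-2.953, 0.449, 2.912]
wrist_force: [-0.6, -0.8, 1.9]
finger_gap: 41.5
finger_force: 25.0
```

Emit:
move_arm:
  dp:
    - [-0.15,0.12,0.36]
    - [-0.15,0.12,0.36]
    - [-0.15,0.12,0.36]
    - [-0.15,0.12,0.36]
    - [-0.15,0.12,0.36]
    - [-0.15,0.12,0.36]
    - [-0.15,0.12,0.36]
    - [-0.15,0.12,0.36]
    - [0,0,0]
  rotation:
    - [0.0632,-0.0474,-0.1505]
    - [0.0632,-0.0474,-0.1505]
    - [0.0632,-0.0474,-0.1505]
    - [0.0632,-0.0474,-0.1505]
    - [0.0632,-0.0474,-0.1505]
    - [0.0632,-0.0474,-0.1505]
    - [0.0632,-0.0474,-0.1505]
    - [0.0632,-0.0474,-0.1505]
    - [0,0,0]
  hand: [0.3,0.3,0.3,0.3,0.3,0.3,0.3,0.3,0.3]

```text
clock: 4.78
eef_pos: [578.6, 125.0, 134.3]
eef_rot: [2.723, 0.255, 1.453]
wrist_force: [12.9, 4.1, -4.3]
finger_gap: 41.6
finger_force: 25.0
```

Run:
```python
from h import *
s=manip.read_state();print(s['joints'],s['moment'],s['wrist_force'],-Ro.from_euler('xyz',s['eef_rot']).as_matrix()[:,2],s['finger_gap'])
```

```text
[ 0.32619408  0.33821007  1.72561045 -0.53085222  0.85715777  0.69718452] [ 0.98156306 -2.12184742  0.97458404] [12.86646091  4.0584436  -4.2724076 ] [-0.37657805  0.27664873  0.88411224] 41.58319172894106
```

Emit:
move_arm:
  dp:
    - [-0.15,0.12,0.36]
    - [-0.15,0.12,0.36]
    - [-0.15,0.12,0.36]
    - [-0.15,0.12,0.36]
    - [-0.15,0.12,0.36]
    - [-0.15,0.12,0.36]
    - [-0.15,0.12,0.36]
    - [-0.15,0.12,0.36]
    - [0,0,0]
  rotation:
    - [0.0632,-0.0474,-0.1505]
    - [0.0632,-0.0474,-0.1505]
    - [0.0632,-0.0474,-0.1505]
    - [0.0632,-0.0474,-0.1505]
    - [0.0632,-0.0474,-0.1505]
    - [0.0632,-0.0474,-0.1505]
    - [0.0632,-0.0474,-0.1505]
    - [0.0632,-0.0474,-0.1505]
    - [0,0,0]
  hand: [0.3,0.3,0.3,0.3,0.3,0.3,0.3,0.3,0.3]

```text
clock: 5.9
eef_pos: [578.0, 124.7, 138.1]
eef_rot: [2.784, -0.338, 0.209]
wrist_force: [15.6, -5.7, 2.1]
finger_gap: 41.6
finger_force: 25.0
```

Run:
```python
from h import *
s=manip.read_state();print(s['joints'],s['moment'],s['wrist_force'],-Ro.from_euler('xyz',s['eef_rot']).as_matrix()[:,2],s['finger_gap'])
```

```text
[ 0.32692891  0.33220402  1.7241952  -0.52990266  0.8646464   2.0545664 ] [-1.06596251 -2.602544    0.24885309] [15.64116796 -5.71563594  2.12537463] [-0.37680234  0.27831586  0.88349323] 41.62854798979985
```

Emit:
move_arm:
  dp:
    - [0,0,0]
    - [0,0,0]
    - [0,0,0]
    - [0,0,0]
    - [-8,5,18]
    - [-8,5,18]
    - [-8,6,18]
    - [-8,6,18]
    - [0,0,0]
    - [0,0,0]
  rotation:
    - [0,0,0]
    - [0,0,0]
    - [0,0,0]
    - [0,0,0]
    - [0,0,0]
    - [0,0,0]
    - [0,0,0]
    - [0,0,0]
    - [0,0,0]
    - [0,0,0]
  hand: [0.8,0.8,0.8,0.8,0.8,0.8,0.8,0.8,0.8,0.8]

```text
clock: 7.15
eef_pos: [543.4, 146.9, 208.0]
eef_rot: [2.784, -0.331, 0.21]
wrist_force: [0.9, -0.6, -0.4]
finger_gap: 74.9
finger_force: 0.0
```

Run:
```python
from h import *
import pickle
s,c=wcam('w2');pickle.dump(c,open('w2.pkl','wb'));print(s['clock'],s['joints'],s['eef_pos'],s['finger_gap'])
w1=pickle.load(open('w1.pkl','rb'))
for q in(w1,c):
    h=cv2.cvtColor(q['image'],cv2.COLOR_RGB2HSV)
    m=(((h[...,0]<8)|(h[...,0]>172))&(h[...,1]>150)&(h[...,2]>60)).astype('uint8')
    cs,_=cv2.findContours(m,0,2);k=cv2.convexHull(max(cs,key=cv2.contourArea));(u,v),r=cv2.minEnclosingCircle(k)
    disc=np.zeros_like(m);cv2.circle(disc,(int(u),int(v)),int(r-2),1,-1)
    st=(h[...,1]<60)&(h[...,2]>120)&(disc>0);vv,uu=np.nonzero(st)
    K=plane(q,u,v,158);S=plane(q,uu.mean(),vv.mean(),158);d=S-K
    print((u,v),r,len(uu),(uu.mean(),vv.mean()),K,d,np.degrees(np.arctan2(d[1],d[0])))
cv2.imwrite('pics/w2.png',c['image'][...,::-1])
```

```text
7.15 [ 0.39133083  0.20540008  1.70776899 -0.48667889  1.02361043  2.026335  ] [543.42531401 146.88352083 208.02000242] 74.91450684581416
(284.5, 214.7857208251953) 28.824874877929688 296 (np.float64(288.5371621621622), np.float64(215.3310810810811)) [565.41693687 132.11619113 158.        ] [ 1.03035523e+00  2.87205463e+00 -2.84217094e-14] 70.26445205395908
(281.0, 210.0) 29.15485954284668 296 (np.float64(284.89864864864865), np.float64(210.17567567567568)) [571.65364534 130.68842971 158.        ] [ 0.23622704 -3.18990288  0.        ] -85.76471389308288
```

View pics/w2.png

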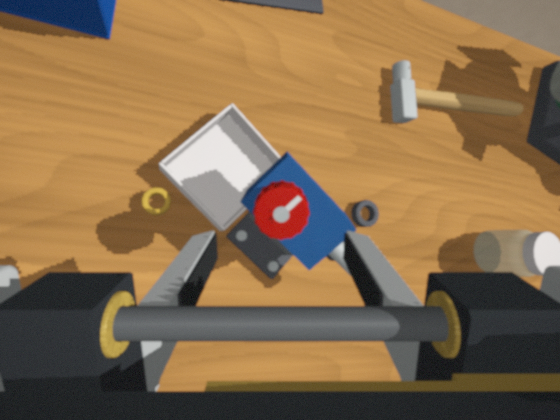

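The wrist view has the knob at (281,210) with the stripe in the same tool-frame direction as before the turn. So the knob turned with the gripper, about 156 deg. The tray is still empty.

Run:
```python
from h import *
s=manip.read_state();R=Ro.from_euler('xyz',s['eef_rot']);T=Ro.from_euler('xyz',[np.pi,0,.91])
print((T*R.inv()).as_rotvec())
```

```text
[0.12968288 0.47685658 0.74519248]
```

Emit:
move_arm:
  dp:
    - [-9,-30,2]
    - [-9,-30,0]
    - [-9,-30,0]
    - [-9,-30,0]
    - [-9,-31,0]
    - [-8,-31,0]
    - [0,0,0]
    - [0,0,0]
    - [0,0,0]
  rotation:
    - [0.0216,0.0795,0.1242]
    - [0.0216,0.0795,0.1242]
    - [0.0216,0.0795,0.1242]
    - [0.0216,0.0795,0.1242]
    - [0.0216,0.0795,0.1242]
    - [0.0216,0.0795,0.1242]
    - [0,0,0]
    - [0,0,0]
    - [0,0,0]
  hand: [0,0,0,0,0,0,0,0,0]

```text
clock: 8.32
eef_pos: [490.8, -33.5, 210.0]
eef_rot: [3.139, -0.001, 0.906]
wrist_force: [-0.1, -0.2, -0.1]
finger_gap: 0.3
finger_force: 0.0
```

Run:
```python
from h import *
import pickle
s,c=wcam('w3');pickle.dump(c,open('w3.pkl','wb'));print(s['clock'],s['joints'],s['eef_pos'],s['eef_rot'],s['finger_gap'])
h=cv2.cvtColor(c['image'],cv2.COLOR_RGB2HSV)
m=((h[...,0]>22)&(h[...,0]<34)&(h[...,1]>150)&(h[...,2]>130)).astype('uint8')
n,l,st,ce=cv2.connectedComponentsWithStats(m)
for i in range(1,n):
    if st[i,4]>60:print(st[i],ce[i],plane(c,*ce[i],97))
```

```text
8.325 [-1.42559629e-01  1.64796956e-01  1.67659324e+00 -2.97359565e-04
  1.29765410e+00  5.22004876e-01] [490.77686968 -33.54602094 209.98852673] [ 3.13924081e+00 -1.02227662e-03  9.06312874e-01] 0.336309719143804
[266 137  22  18 387] [276.54263566 145.35142119] [521.12617662   8.42898373  97.        ]
```

View pics/w3.png

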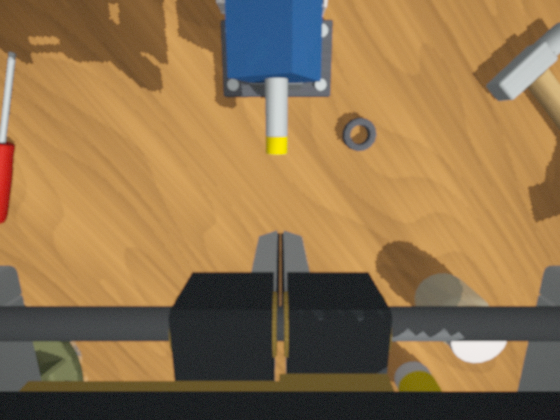

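The drift lies almost exactly along the image's vertical, from the block at (276.5,80) to its yellow end at (277.5,154). The tool is therefore aligned with the bore, and only the offset is left to work out.

Run:
```python
from h import *
import pickle
c=pickle.load(open('w3.pkl','rb'));h=cv2.cvtColor(c['image'],cv2.COLOR_RGB2HSV)
g=((h[...,1]<60)&(h[...,2]>90))|((h[...,0]>22)&(h[...,0]<34)&(h[...,1]>150))
def mid(v):
    u=np.nonzero(g[v,255:300])[0]+255;return u.min(),u.max(),(u.min()+u.max())/2
print(mid(92),mid(148))
A=plane(c,mid(92)[2],92,95);B=plane(c,mid(148)[2],148,95);d=(A-B)[:2];d/=np.linalg.norm(d)
print(A,B,'dir',d,'yaw',np.arctan2(-d[0],d[1]))
E=plane(c,mid(148)[2],154,97);P=np.array([490.78,-33.55]);e=(E[:2]-P);print('end',E,'along',e@d,'left',e@np.array([-d[1],d[0]]))
```

```text
(np.int64(255), np.int64(299), np.float64(277.0)) (np.int64(266), np.int64(287), np.float64(276.5))
[549.67531034  44.02202104  95.        ] [519.5347462    6.49725439  95.        ] dir [0.62622361 0.7796435 ] yaw -0.6766999968268362
end [516.32049182   2.39582363  97.        ] along 44.01898680000514 left 2.5976450956778874
```

Emit:
move_arm:
  dp:
    - [-2,1.5,-31]
    - [0,0,-31]
    - [0,0,-31]
    - [0,0,-31]
    - [0,0,0]
    - [6.2,7.8,0]
    - [6.2,7.8,0]
    - [6.2,7.8,0]
    - [0,0,0]
    - [0,0,0]
  rotation:
    - [0,0,0]
    - [0,0,0]
    - [0,0,0]
    - [0,0,0]
    - [0,0,0]
    - [0,0,0]
    - [0,0,0]
    - [0,0,0]
    - [0,0,0]
    - [0,0,0]
  hand: [0,0,0,0,0,0,0,0,0,0]

```text
clock: 9.62
eef_pos: [507.4, -9.4, 86.2]
eef_rot: [3.14, -0.001, 0.907]
wrist_force: [-0.0, 0.1, -0.2]
finger_gap: 0.8
finger_force: 0.0
```

Emit:
move_arm:
  dp:
    - [2.5,3.1,0]
    - [2.5,3.1,0]
    - [2.5,3.1,0]
    - [2.5,3.1,0]
    - [2.5,3.1,0]
    - [2.5,3.1,0]
    - [2.5,3.1,0]
    - [2.5,3.1,0]
    - [2.5,3.1,0]
    - [0,0,0]
  rotation:
    - [0,0,0]
    - [0,0,0]
    - [0,0,0]
    - [0,0,0]
    - [0,0,0]
    - [0,0,0]
    - [0,0,0]
    - [0,0,0]
    - [0,0,0]
    - [0,0,0]
  hand: [0,0,0,0,0,0,0,0,0,0]

```text
clock: 10.88
eef_pos: [530.2, 18.9, 86.1]
eef_rot: [3.139, -0.002, 0.907]
wrist_force: [-0.1, -0.2, -0.1]
finger_gap: 0.6
finger_force: 0.0
```

Run:
```python
from h import *
import pickle
s,c=wcam('w4');pickle.dump(c,open('w4.pkl','wb'));print(s['eef_pos'],s['wrist_force'])
a=camera('scene')['image'][195:335,265:360];b=c['image'][:280,140:420]
cv2.imwrite('pics/d.png',np.hstack([cv2.resize(b,(400,400)),cv2.resize(a,(272,400))])[...,::-1])
```

```text
[530.19941654  18.92351978  86.05139155] [-0.09024284 -0.24089784 -0.06371115]
```

View pics/d.png

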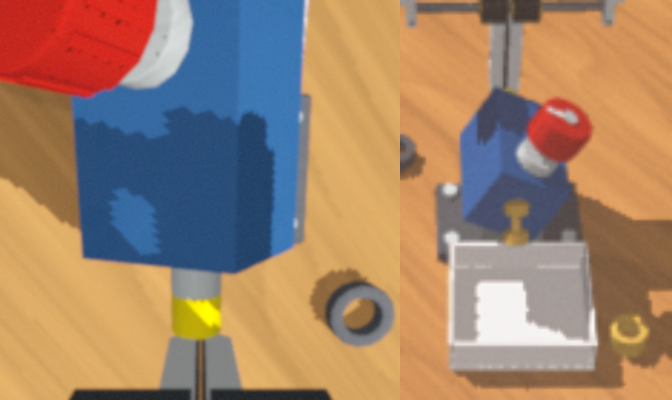

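The pin is protruding from the exit mouth over the tray. About 11 mm of grey rod still shows between the block and the yellow end, which spans crop rows 298–338.

Emit:
move_arm:
  dp:
    - [2.4,3,0]
    - [2.4,3,0]
    - [2.4,3,0]
    - [0,0,0]
    - [0,0,0]
    - [0,0,0]
    - [0,0,0]
  rotation:
    - [0,0,0]
    - [0,0,0]
    - [0,0,0]
    - [0,0,0]
    - [0,0,0]
    - [0,0,0]
    - [0,0,0]
  hand: [0,0,0,0,0,0,0]

```text
clock: 11.85
eef_pos: [537.2, 27.5, 86.2]
eef_rot: [3.139, -0.001, 0.906]
wrist_force: [0.0, -0.9, -0.2]
finger_gap: 0.1
finger_force: 0.0
```

Run:
```python
from h import *
s,c=wcam('w5');print(s['eef_pos'],s['wrist_force'])
a=camera('scene')['image'][195:335,265:360];b=c['image'][:280,140:420]
cv2.imwrite('pics/e.png',np.hstack([cv2.resize(b,(400,400)),cv2.resize(a,(272,400))])[...,::-1])
```

```text
[537.16836715  27.47182361  86.18746624] [ 0.02042456 -0.93931631 -0.16277861]
```

View pics/e.png

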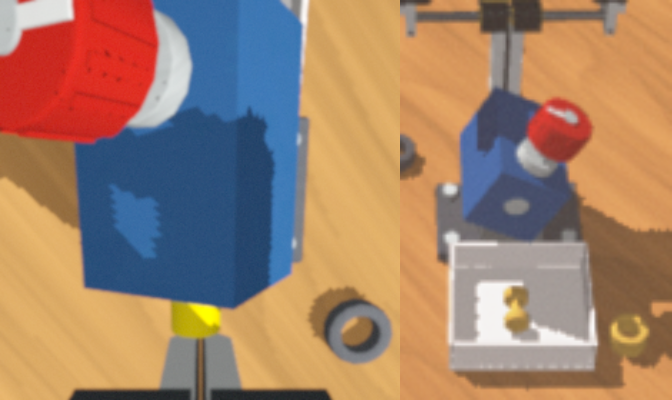

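The pin lies in the tray and only the yellow end is left outside the block. I'll back off now.

Emit:
move_arm:
  dp:
    - [-6,-7.5,0]
    - [-12,-15,0]
    - [-12,-15,0]
    - [0,0,30]
    - [0,0,30]
    - [0,0,30]
    - [0,0,0]
    - [0,0,0]
    - [0,0,0]
  rotation:
    - [0,0,0]
    - [0,0,0]
    - [0,0,0]
    - [0,0,0]
    - [0,0,0]
    - [0,0,0]
    - [0,0,0]
    - [0,0,0]
    - [0,0,0]
  hand: [0,0,0,0,0,0,0,0,0]

```text
clock: 13.08
eef_pos: [506.6, -10.2, 175.1]
eef_rot: [3.141, -0.0, 0.906]
wrist_force: [-0.1, -0.9, -0.2]
finger_gap: 0.8
finger_force: 0.0
```

Run:
```python
from h import *
s,c=wcam('w6');print(s['clock'],s['eef_pos'],s['wrist_force'])
h=cv2.cvtColor(c['image'],cv2.COLOR_RGB2HSV);m=(h[...,0]>22)&(h[...,0]<34)&(h[...,1]>150)&(h[...,2]>130);m[:,:240]=0;m[:,320:]=0;m[220:]=0
v,u=np.nonzero(m);print(u.min(),u.max(),v.min(),v.max());print(np.linalg.norm(plane(c,u.mean(),v.min(),100)-plane(c,u.mean(),v.max(),98)))
print(manip.sign_off())
```

```text
13.075 [506.56895695 -10.23160384 175.1161117 ] [-0.12339723 -0.88657063 -0.22966474]
267 291 119 138
14.519491923498313
the job is handed in; nothing more can be done
None
```

The job is handed in at about 13 s: the knob is slackened by about 2.7 rad, the drift is pushed in until only its yellow end shows, the pin is in the tray and the arm is clear; no verdict came back from the hand-in.

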